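Slide a heavy check weight along the deck and tip it into its covered bin

TASK

The cast-iron check weight on the raised deck has to go into the blue transport bin at the deck's end, but the bin's sliding cover is locked by a spring plunger. Pull up the red plunger knob and, holding it up, slide the cover fully open towards you and let go of it; then push the weight along the deck, reaching in under the clear canopy, until it tips over the end and lies in the bin. The weight is too heavy to lift, so keep it sliding on the deck, and leave the blue case, the jar and the beaker standing about where they are.

Things in the scene. Friction and masses are not known exactly. Their poses are not given: they have to be found in the camera images.
- station: Fixed station on the bench: deck, bin, cover and canopy in one. Origin on the bench straight below the lip (middle of the deck's end edge). Its x points away from the robot's side, y along the deck away from the bin, z up; all 'station' figures in mm in this frame. Two dark runners in front of the bin carry the open cover, to x = -268, top z = 86.
- lip (a point): Middle of the deck's end edge, where the weight tips: station (0, 0, 100). Axes as the station's. The aluminium deck has its top at z = 100, x from -90 to 90, y from 0 (the lip) to 260; side rails 6 wide along x = -89 and +89 stand 12 above the deck; its far end at y = 260 is open.
- bin_floor (a point): Centre of the blue bin's inner floor: station (0, -105, 12). Axes as the station's. Inside, the bin spans x -55 to 55 and y 2 to -212; side walls up to z = 84, end wall at y = -215 up to z = 96.
- canopy (a point): Corner of the clear canopy roof's underside nearest deck and robot: station (-49, 84, 247). Roof (dark edging, top z = 257): x -49 to 90, y 84 to -225, so over the deck's last 84 mm, 147 above it; clear back panel at x = 94, posts to x = 105; open to the robot and to the deck. An upright gripper cannot push as far as the lip: lean the tool about 35 to 45 degrees, fingertips ahead.
- cover (a joint): Grey sliding cover plate of the bin (6 mm thick, top at station z = 93): 0 m closed, 0.11 m fully open. It slides along the station's -x, towards the robot. Friction about 1.5 N; stays where it is left. The plunger locks it at 0: the pin must be raised at least 9 mm before the cover moves; once the cover has moved, the released pin rides on a bar and locks nothing.
- plunger (a joint): Spring plunger in the cover: 0 m down, 0.014 m pulled right up. The spring pulls down with 4 N at 0 and 7.5 N at 0.014, so it must be held up to unlock. It travels with the cover.
- knob (a point): Middle of the red plunger knob, an upright cylinder 30 mm in diameter, full width from 14 mm below to 14 mm above this point; below that it tapers to a 15 mm neck over a 26 mm steel collar whose top is 25 mm below this point. Moves with cover and plunger; with the cover closed at station (-125, -105, 126). Axes as the station's.
- weight_center (a point): Centre of the loose dark cast-iron check weight: 60 mm wide (its x), 120 long (its y, roughly along the deck), 56 high, so 28 above the deck. Grey panel and brass plug on top. About 2.2 kg, too heavy to lift; sliding takes 4 to 12 N. Touch it slowly: it is hard. It tips once its centre passes the lip, that is when its rear face is less than 60 mm from the lip.
- case: Blue closed sample case, 138 x 193 x 69 mm, loose on the bench; origin at the centre of its underside. Bystander.
- jar: Sample jar with a screw cap, 68 mm diameter, 125 mm high, loose on the bench; origin at the centre of its underside. Bystander.
- glass_beaker: Glass beaker, 72 mm diameter, 92 mm high, loose on the bench; origin at the centre of its underside. Bystander.
- weight: The same weight; origin at the centre of its underside, its y axis along its 120 mm length.
There are look-alikes about, which are no part of the job. What is shaped like the weight but orange, pink or turquoise is not meant.

How it is judged:
By the outcome, as a careful person would: the job done as asked, in the order asked, and still so for the second after the job is handed in, with the robot touching nothing.
It also fails if it takes over 61 s, if anything falls off the work surface, if the arm or the gripper's body presses on something with over 40 N, if the wrist force passes 120 N, or if a joint passes its speed limit or range.

ROBOT

A 6-joint arm with a two-finger parallel gripper is mounted at the origin on a cart in front of the work surface, level with it; the furniture and walls round the work are solid. World frame = base frame: x ahead of the robot, y to its left, z up, the work surface at z = 0. Lengths are in m, angles in degrees, forces in N, time in s.
With the tool pointing down it reaches from about 0.4 to 0.825 m from the base axis. Payload 7 kg.
Tool frame: the origin (TCP) lies midway between the tips of the shut fingers; the grasp point (between the pads) lies ctrl.tcp_to_grasp behind it (ctrl.tcp_to_grasp is the distance from the TCP to the grasp point, in m); y points along the fingers, z is the direction in which the jaws open and shut, and the axes are right-handed (so a half turn about y gives the same grasp; the last joint's range is limited). The gripper opens to 88 mm and grips with 3 to 60 N. Pads are 19 mm wide; open, the fingers measure 130 mm over their backs; the gripper's body (78 mm by 193 mm) begins 47 mm behind the grasp point.
Start: joints at [-54.884, 20.546, 0.682, 0, -70.136, -16.507], TCP at [0.215, -0.64, 0.227] pointing down, gripper open.
Joint ranges: [-176.03, 176.03], [-82.01, 121.73], [-58.28, 71.71], [-173.87, 95.51], [-174.79, -0.11], [-173.66, 173.66]. Speed limits (degrees/s): [136.94, 136.94, 172.46, 180, 180, 180].

INTERFACE

Orientations are given as [roll, pitch, yaw] about the fixed x, y, z axes, in that order (R = Rz(yaw) Ry(pitch) Rx(roll)).
In Python, from plant import ctrl, snapshot, silhouettes gives the robot as it stands.
- The arm moves only by the shell command python3 -m pendant 'ROWS'. ROWS is JSON, a list that holds one entry, the list of rows, each a list of 7 numbers: the shift along the tool's x, y, z in cm, then the turn, a rotation vector about the tool's x, y, z in degrees, then the opening, from 0 (shut) to 1 (fully open). In form: [[[x, y, z, rx, ry, rz, hand], ...]]. A call has 1 to 12 rows; each row shifts and turns the commanded pose from where the row before left it, along the tool's axes as they then stand; what a row does not reach is not made up. A row lasts 1/12 s, in which the tool goes at most 41.7 mm and 7.16 degrees, less where a joint would pass 70% of its speed; a pose out of reach is approached as far as the arm can. A call with a gripper value outside its range is refused whole. The fingers move at their own pace and stop on an object; the grip force is fixed at half the most. Time passes only in rows, so rows that do not move let the fingers close. It gives the time, the measured TCP pose, the force and the opening at its end, in the units of the state.
- ctrl.get_obs(): the state, without advancing time (a new reading comes with each control period).
- snapshot(name): name is "side" or "top"; returns a dict with "image" (480x640x3 uint8, red, green, blue), "camera_matrix" (3x3 intrinsics, pixels), "eye" and "orientation" of the camera in the world. Camera axes: x right, y down, z forward; pixel columns grow to the right and rows downward; lengths in m; the calibration is good to about 2 mm. A picture is of the moment at which its call begins. There is no depth.
- ctrl.close_job(): hands the job in, once; it reports no verdict.
Trained networks look in a picture, given as the dict that the camera call returned (one of the last four; its "shot" number tells which), for a name from the list of things; names that differ only in an ending like _2 or _b are one class to them, and where a whole thing is asked for, a point or a joint stands for the part that bears it (a point fixed in the world has none). Each returns a list of dicts, best first, with "confidence" (0 to 1); they miss things now and then, are a little off and sometimes report something else, mostly with a low value. They report only what shows in the picture. A call takes as long as a camera call. They do not tell look-alikes from the thing itself.
- silhouettes(picture, thing): "mask" (480x640 bool, what is visible of it) and "bbox" ([left, top, width, height] in pixels, round what is visible of it).
The state is a dict: "clock": time; "joint_pos": joint angles; "qvel": joint speeds; "tau": joint torques, N m; "tool_pos": TCP position; "orientation": TCP orientation; "force": force on the tool from outside, world axes, zero at the start; "moment": the same for the moment, N m; "opening": finger opening in m.
Only numpy, scipy, OpenCV 4.12 (cv2) and the standard library are available. Lean on these libraries where they do the work, as an engineer would, in place of code of your own. Each camera call takes 0.05 s, during which the arm holds its last target.

## Working session

There is one attempt and no reset: what is moved stays moved. The work goes in short steps, Python scripts to look and compute and a shell command to move; the robot and the scene stay as the last step left them, time stands still between calls to the robot, and variables do not carry over. Pictures are saved under pics/ and viewed, and the job is handed in when it is done.

```bash
ls; mkdir -p pics
python3 - <<'E'
from plant import ctrl, snapshot, silhouettes
import cv2
print(ctrl.get_obs(), ctrl.tcp_to_grasp)
for n in("side","top"):
    s=snapshot(n); cv2.imwrite(f"pics/{n}0.png",s["image"][:,:,::-1])
    print(n,s["camera_matrix"],s["eye"],s["orientation"],s["shot"])
    for t in["station","knob","weight","case","jar","glass_beaker","cover"]:
        try: print(t,[(d["bbox"],round(d["confidence"],2)) for d in silhouettes(s,t)][:5])
        except Exception as e: print(t,e)
E
```

```text
pics
{'clock': 0.0, 'joint_pos': array([-5.48844578e+01,  2.05918047e+01,  6.31301415e-01, -2.19489680e-02,
       -7.01334575e+01, -1.65060115e+01]), 'qvel': array([-0.08082614,  0.01875835,  0.04078653,  0.00709169,  0.00655634,
        0.15842161]), 'tau': array([ 1.17770705e-04, -5.82722032e+01,  2.93058336e+01,  6.99735403e+00,
        6.91729132e-03, -1.60240966e-04]), 'tool_pos': array([ 0.21521564, -0.63924106,  0.22559397]), 'orientation': array([-8.99040487e+01,  6.91584361e-03,  1.86020606e+01]), 'force': array([-0.30376105, -0.38608276, -0.5473577 ]), 'moment': array([-0.01459827,  0.01248823, -0.00415133]), 'opening': 0.08754550780107487} 0.0188
side [[605.97409546   0.         314.07375247]
 [  0.         605.97409546 246.55063961]
 [  0.           0.           1.        ]] [-0.01723505  1.08794925  1.10548849] [-125.56451303   -0.70523577 -153.07844299] 1
station [([206.5, 169.1, 180.2, 180.6], 0.84)]
knob [([365.3, 200.4, 24.9, 38.7], 0.64), ([325.4, 230.9, 12.4, 14.5], 0.52)]
weight [([155.1, 296.9, 51.1, 30.8], 0.94), ([225.6, 344.3, 32.6, 54.4], 0.92), ([239.6, 257
[... 242 characters left out ...]
521.07107061   0.         319.43898876]
 [  0.         521.07107061 237.2624055 ]
 [  0.           0.           1.        ]] [ 0.24829232 -0.06343595  1.72998786] [-168.51616759   -0.32039191  -92.04077963] 2
station [([232.8, 149.3, 165.8, 142.1], 0.72)]
knob [([233.0, 144.1, 164.4, 145.4], 0.6)]
weight [([190.3, 231.5, 46.6, 29.3], 0.92), ([248.5, 194.9, 39.8, 30.4], 0.86), ([226.7, 154.2, 33.6, 41.0], 0.86), ([275.2, 268.5, 42.1, 39.5], 0.84)]
case [([184.4, 278.8, 66.4, 41.2], 0.77)]
jar [([413.9, 241.9, 23.8, 24.0], 0.62)]
glass_beaker [([424.9, 298.1, 25.8, 19.8], 0.81)]
cover [([318.0, 201.0, 69.4, 54.3], 0.74), ([231.5, 148.3, 164.4, 144.6], 0.64), ([415.0, 244.0, 25.9, 23.9], 0.48)]
```

View pics/side0.png

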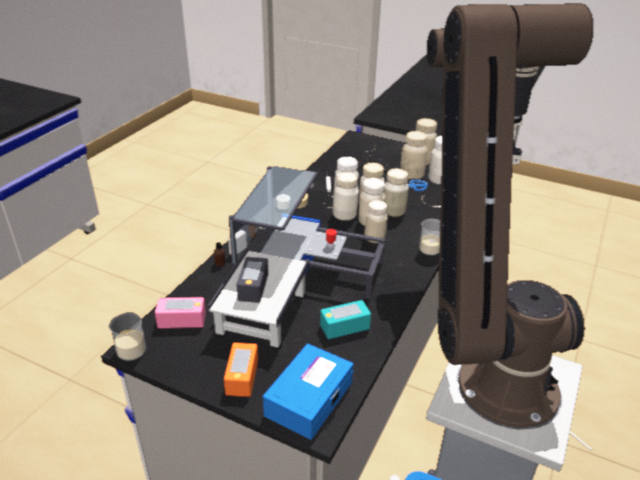

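View pics/top0.png

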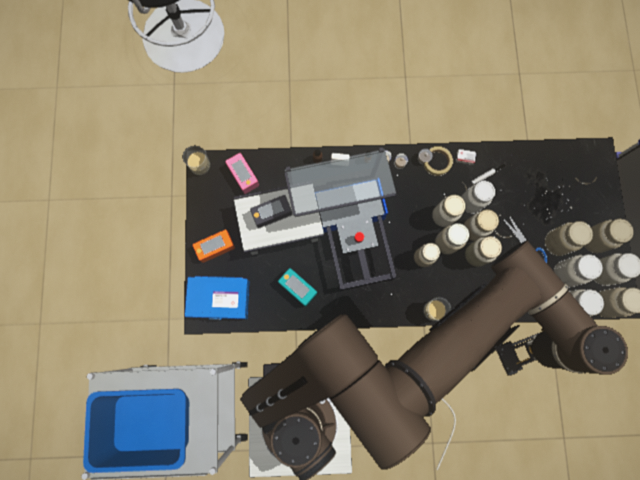

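Run:
```python
import cv2
a=cv2.imread("pics/side0.png")[160:400,130:450]; cv2.imwrite("pics/side0c.png",cv2.resize(a,None,fx=2.5,fy=2.5,interpolation=cv2.INTER_CUBIC))
a=cv2.imread("pics/top0.png")[135:335,175:455]; cv2.imwrite("pics/top0c.png",cv2.resize(a,None,fx=2.8,fy=2.8,interpolation=cv2.INTER_CUBIC))
```

```text
(no output)
```

View pics/side0c.png

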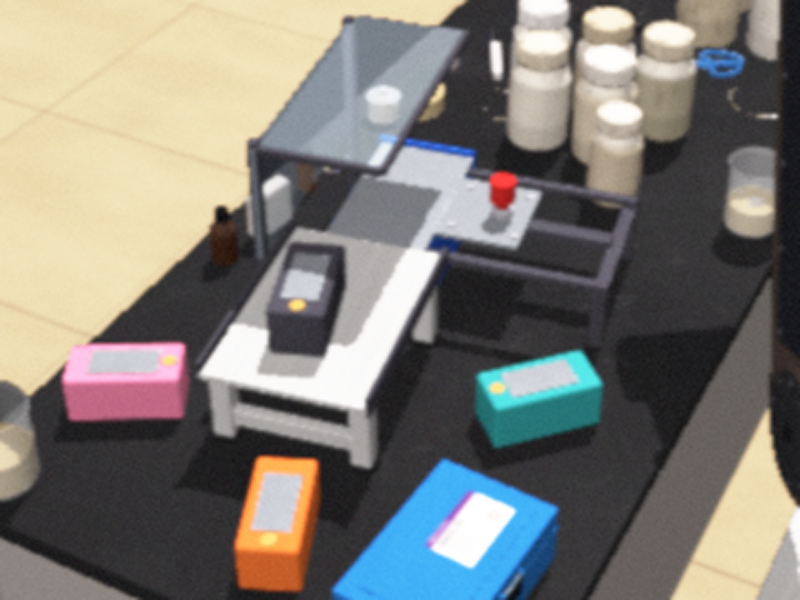

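View pics/top0c.png

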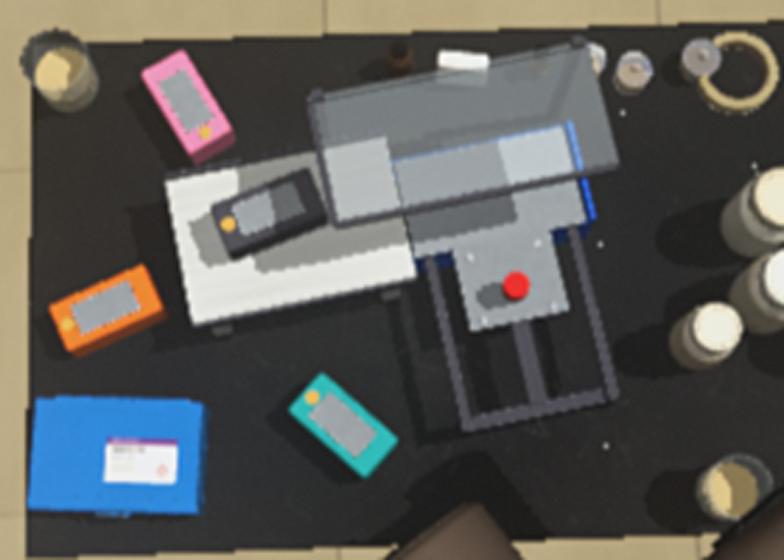

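The candidates for the weight are:
- dark on the deck: side (253,278), top (268,210)
- orange: side (241,369)
- pink: side (181,312)
- turquoise: side (345,319)

I choose the dark one. The crop confirms a dark body with a grey panel and a brass plug, lying on the deck. In the top view the knob is at (359,236) and the deck runs left from the lip at about x=324. Next I fit the station pose.

```bash
cat > h.py <<'E'
import numpy as np, cv2
from scipy.spatial.transform import Rotation as R
from scipy.optimize import least_squares
def proj(s,P):
    P=np.atleast_2d(P); Rm=R.from_euler('xyz',s["orientation"],degrees=True).as_matrix()
    c=(P-s["eye"])@Rm; q=c@s["camera_matrix"].T
    return q[:,:2]/q[:,2:]
def st2w(p,P):  # p=(x,y,yawdeg), P mm
    P=np.atleast_2d(P)/1000.; a=np.deg2rad(p[2]); c,s_=np.cos(a),np.sin(a)
    return np.c_[p[0]+c*P[:,0]-s_*P[:,1], p[1]+s_*P[:,0]+c*P[:,1], P[:,2]]
def boxpts(cx,cy,yaw,z0=100,w=60,l=120,h=56):
    a=np.deg2rad(yaw); out=[]
    for z in(z0,z0+h):
        for i,j in((-1,-1),(1,-1),(1,1),(-1,1)):
            x,y=i*w/2,j*l/2; out.append((cx+np.cos(a)*x-np.sin(a)*y,cy+np.sin(a)*x+np.cos(a)*y,z))
    return np.array(out)
E
cat > fit.py <<'E'
from plant import snapshot,silhouettes
from h import *
T=snapshot("top");S=snapshot("side")
top=[((-90,260,100),(192,325)),((-90,0,100),(416,275)),((92,260,112),(165,178)),((-49,84,257),(334,224)),((-49,-225,257),(617,165)),((-125,-105,140),(516,284))]
sd=[((-90,260,100),(368,410)),((90,260,100),(204,375)),((-92,0,112),(440,248)),((-125,-105,140),(503,178)),((-49,84,257),(385,165)),((-49,-225,257),(466,32)),((90,84,257),(262,145))]
Pt=np.array([a for a,_ in top],float);ut=np.array([b for _,b in top])/2.8+[175,135]
Ps=np.array([a for a,_ in sd],float);us=np.array([b for _,b in sd])/2.5+[130,160]
f=lambda p:np.r_[(proj(T,st2w(p,Pt))-ut).ravel(),(proj(S,st2w(p,Ps))-us).ravel()]
r=least_squares(f,[.5,0,10],loss='soft_l1');print(r.x);print(r.fun.reshape(-1,2).round(1).tolist())
for s,P,u in((T,Pt,ut),(S,Ps,us)):
    q=least_squares(lambda p:(proj(s,st2w(p,P))-u).ravel(),r.x);print('single',q.x)
np.save("st.npy",r.x)
# weight: fit silhouette hulls
from scipy.spatial import ConvexHull
obs=[]
for s,sel in((T,(268,210)),(S,(254,280))):
    for d in silhouettes(s,"weight"):
        b=d["bbox"]
        if abs(b[0]+b[2]/2-sel[0])<12 and abs(b[1]+b[3]/2-sel[1])<12: obs.append((s,d["mask"]));break
def hullmask(s,w,k=4):
    q=proj(s,st2w(r.x,boxpts(*w))); h=cv2.convexHull(q.astype(np.float32))
    m=np.zeros((480,640),np.uint8); cv2.fillConvexPoly(m,np.round(h*16).astype(np.int32),1,shift=4);return m>0
def cost(w): return sum(1-(hullmask(s,w)&m).sum()/(hullmask(s,w)|m).sum() for s,m in obs)
from scipy.optimize import differential_evolution
d=differential_evolution(cost,[(-70,70),(60,220),(-40,40)],seed=1,maxiter=60);print('weight st',d.x,d.fun)
w=d.x;np.save("w.npy",w);print('weight world',st2w(r.x,[[w[0],w[1],128]]),w[2]+r.x[2])
for n,s in(("t",T),("s",S)):
    im=cv2.resize(s["image"][:,:,::-1],None,fx=3,fy=3,interpolation=cv2.INTER_CUBIC)
    def line(P):
        q=np.round(proj(s,st2w(r.x,P))*3+1).astype(int); cv2.polylines(im,[q.reshape(-1,1,2)],True,(0,0,255),1)
    line([(-90,0,100),(90,0,100),(90,260,100),(-90,260,100)]);line([(-49,84,257),(90,84,257),(90,-225,257),(-49,-225,257)])
    line([(-125+15*np.cos(t),-105+15*np.sin(t),140) for t in np.linspace(0,6.28,20)])
    b=boxpts(*w);line(b[4:]);line(b[:4])
    o=(180,140) if n=="t" else (190,160)
    cv2.imwrite(f"pics/fit_{n}.png",im[o[1]*3:o[1]*3+530,o[0]*3:o[0]*3+720])
E
python3 fit.py
```

```text
[ 0.67707838 -0.08263088 10.69391269]
[[0.5, 0.6], [0.4, 0.9], [-1.2, -1.9], [-0.8, 0.8], [1.0, -0.5], [0.2, -1.4], [0.6, -0.1], [-2.4, -0.6], [3.3, -0.6], [-0.1, 0.5], [-0.2, 2.4], [1.3, -0.9], [-2.5, 1.4]]
single [ 0.67629393 -0.08262699 10.564227  ]
single [ 0.67836215 -0.08399986 11.15062131]
weight st [ 14.38060332 149.26517973  11.71620312] 0.17306884192312444
weight world [[0.66351125 0.06671043 0.128     ]] 22.410115818030974
```

View pics/fit_t.png

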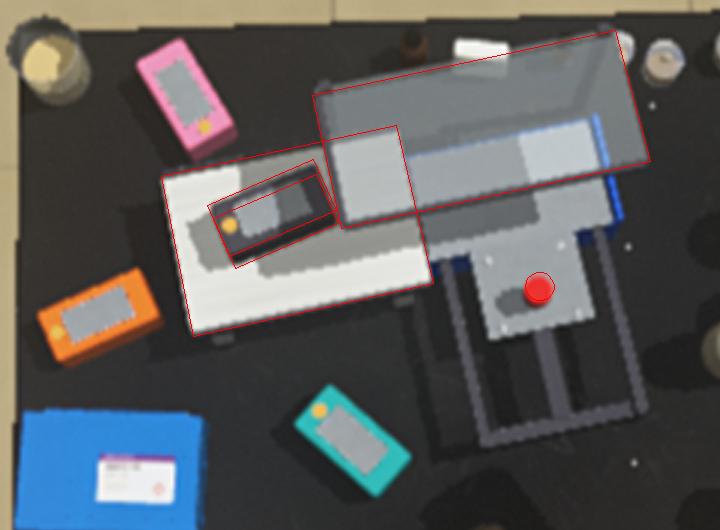

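View pics/fit_s.png

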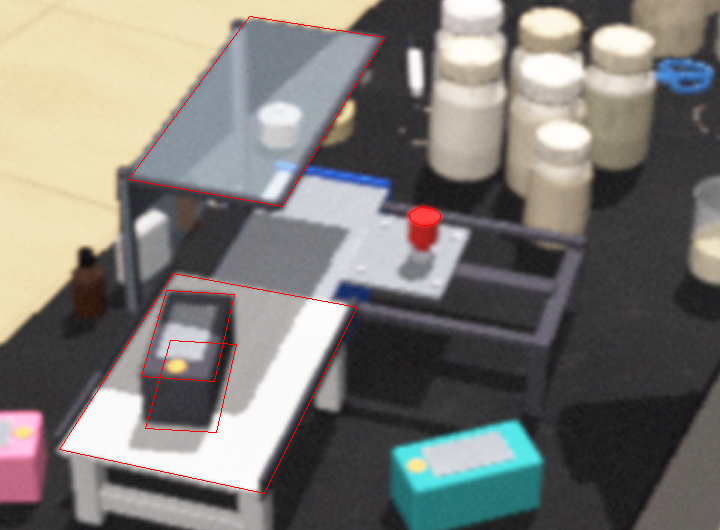

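The side and top fits agree to within about 2 mm, and the red overlay sits on the deck, canopy and knob. The station is at (0.677, -0.083) with yaw 10.7°. The weight is at about station (14, 149), yawed +12°. The knob comes first.

```bash
cat > go.py <<'E'
import sys
from plant import ctrl
from h import *
def tgt(P,tip_dir=None): pass
def rel(Pst):
    st=np.load("st.npy"); o=ctrl.get_obs(); Rt=R.from_euler('xyz',o["orientation"],degrees=True).as_matrix()
    w=st2w(st,[Pst])[0]; d=(w-o["tool_pos"])
    a=np.deg2rad(st[2]); 
    ty=Rt[:,1]; tz=Rt[:,2]; Rs=R.from_euler('z',st[2],degrees=True).as_matrix()
    dt=o["tool_pos"]-[st[0],st[1],0]
    print("clock",o["clock"],"tcp station mm",(Rs.T@dt*1000).round(1),"ori",o["orientation"].round(2),"tool y in st",(Rs.T@ty).round(3),"tool z in st",(Rs.T@tz).round(3))
    print("shift tool cm",(Rt.T@d*100).round(2),"F",o["force"].round(1),"F st",(Rs.T@o["force"]).round(1),"open",round(o["opening"],4))
if __name__=="__main__": rel(eval(sys.argv[1]))
E
python3 -m pendant '[[[0,-1.5,0,0,3.95,0,1],[0,-1.5,0,0,3.95,0,1],[3,0,2.5,0,0,0,1],[3,0,2.5,0,0,0,1],[3,0,2.5,0,0,0,1],[3,0,2.5,0,0,0,1],[3,0,2.5,0,0,0,1],[3,0,2.5,0,0,0,1],[3,0,2.5,0,0,0,1],[3,0,2.5,0,0,0,1],[3,0,2.5,0,0,0,1],[3,0,2.5,0,0,0,1]]]'
python3 go.py '(-125,-105,190)'
```

```text
clock: 2.0
tool_pos: [0.4646, -0.3366, 0.257]
orientation: [-90.0, -0.0, 10.7]
force: [-0.1, -0.7, -0.7]
opening: 0.0881
clock 2.0 tcp station mm [-255.9 -210.2  257. ] ori [-9.002e+01 -4.000e-02  1.072e+01] tool y in st [ 0.001 -0.    -1.   ] tool z in st [-0.  1. -0.]
shift tool cm [13.09  6.7  10.51] F [-0.1 -0.7 -0.7] F st [-0.2 -0.7 -0.7] open 0.0881
```

```bash
python3 -m pendant '[[[2.6,0,2.1,0,0,0,1],[2.6,0,2.1,0,0,0,1],[2.6,0,2.1,0,0,0,1],[2.6,1,2.1,0,0,0,1],[2.6,1.5,2.1,0,0,0,1],[0,2,0,0,0,0,1],[0,1,0,0,0,0,1],[0,0,0,0,0,0,1]]]'
python3 go.py '(-125,-105,106)'
python3 - <<'E'
from plant import snapshot
import cv2
for n,(x,y) in (("top",(300,160)),("side",(270,150))):
    a=snapshot(n)["image"][y:y+150,x:x+160,::-1]; cv2.imwrite(f"pics/k1{n}.png",cv2.resize(a,None,fx=3.5,fy=3.5,interpolation=cv2.INTER_CUBIC))
E
```

```text
clock: 2.67
tool_pos: [0.5704, -0.2104, 0.1988]
orientation: [-89.9, 0.3, 10.7]
force: [-0.8, -0.8, -0.5]
opening: 0.0876
clock 2.6667 tcp station mm [-128.6 -105.8  198.8] ori [-89.9    0.26  10.73] tool y in st [-0.005  0.002 -1.   ] tool z in st [-0.001  1.     0.002]
shift tool cm [0.4  9.28 0.06] F [-0.8 -0.8 -0.5] F st [-1.  -0.7 -0.5] open 0.0876
```

View pics/k1top.png

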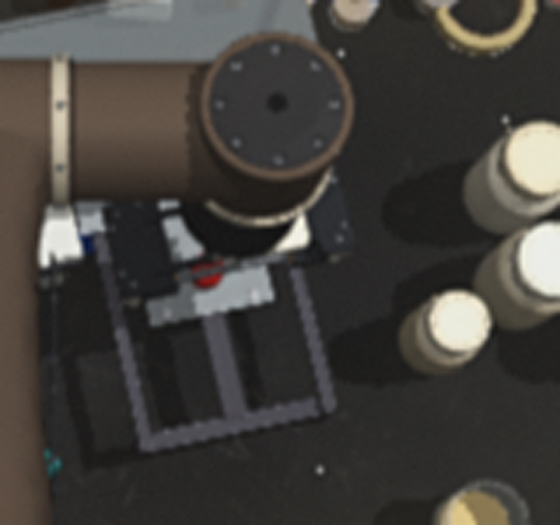

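View pics/k1side.png

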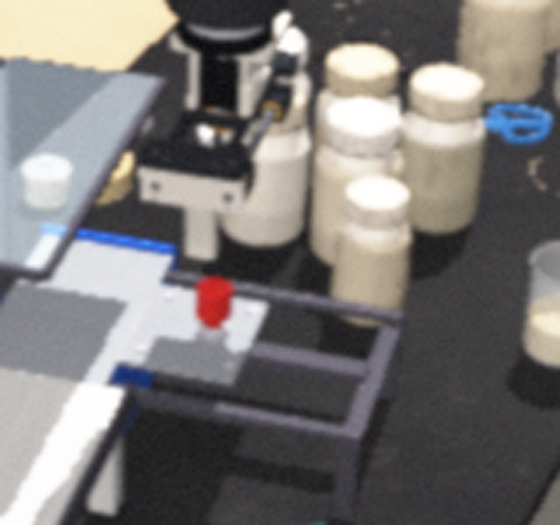

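The knob sits between the fingers in the top view (crop 210,275). In the side view it is just below the fingertips. The canopy and jars are clear.

```bash
python3 -m pendant '[[[0.3,2.5,0.05,0,0,0,1],[0,2.5,0,0,0,0,1],[0,2.5,0,0,0,0,1],[0,1.4,0,0,0,0,1],[0,0,0,0,0,0,1]]]'
python3 go.py '(-125,-105,105)'
```

```text
clock: 3.18
tool_pos: [0.573, -0.2107, 0.1107]
orientation: [-89.9, 0.2, 10.6]
force: [0.0, 0.0, 1.5]
opening: 0.0876
clock 3.1833 tcp station mm [-126.1 -106.6  110.7] ori [-89.93   0.18  10.6 ] tool y in st [-0.003  0.001 -1.   ] tool z in st [0.002 1.    0.001]
shift tool cm [0.11 0.57 0.16] F [0.  0.  1.5] F st [ 0.  -0.   1.5] open 0.0876
```

```bash
python3 -m pendant '[[[0.1,0.4,0.1,0,0,0,1],[0,0,0,0,0,0,0.3],[0,0,0,0,0,0,0],[0,0,0,0,0,0,0],[0,0,0,0,0,0,0],[0,0,0,0,0,0,0],[0,0,0,0,0,0,0],[0,0,0,0,0,0,0]]]'
python3 go.py '(-125,-105,119)'
```

```text
clock: 3.85
tool_pos: [0.5756, -0.2087, 0.1088]
orientation: [-90.0, -0.0, 10.7]
force: [0.3, -0.8, -0.1]
opening: 0.0462
clock 3.85 tcp station mm [-123.1 -105.1  108.8] ori [-9.000e+01 -2.000e-02  1.072e+01] tool y in st [ 0. -0. -1.] tool z in st [-0.  1. -0.]
shift tool cm [-0.19 -1.02  0.01] F [ 0.3 -0.8 -0.1] F st [ 0.1 -0.8 -0.1] open 0.0462
```

```bash
python3 -m pendant '[[[0,0,0,0,0,0,0],[0,0,0,0,0,0,0],[0,0,0,0,0,0,0],[0,0,0,0,0,0,0],[0,0,0,0,0,0,0],[0,0,0,0,0,0,0]]]'
python3 go.py '(-125,-105,119)'
```

```text
clock: 4.35
tool_pos: [0.5754, -0.2079, 0.1085]
orientation: [-89.9, 0.0, 10.7]
force: [-0.7, 4.5, 2.3]
opening: 0.0292
clock 4.35 tcp station mm [-123.2 -104.2  108.5] ori [-8.994e+01  1.000e-02  1.071e+01] tool y in st [-0.     0.001 -1.   ] tool z in st [-0.     1.     0.001]
shift tool cm [-0.18 -1.05 -0.08] F [-0.7  4.5  2.3] F st [0.2 4.5 2.3] open 0.0292
```

```bash
python3 -m pendant '[[[0,0,0,0,0,0,0],[0,-0.4,0,0,0,0,0],[0,-0.4,0,0,0,0,0],[0,-0.4,0,0,0,0,0],[0,0,0,0,0,0,0],[0,0,0,0,0,0,0]]]'
python3 go.py '(-235,-105,119)'
```

```text
clock: 4.85
tool_pos: [0.575, -0.2079, 0.1201]
orientation: [-89.9, 0.1, 10.7]
force: [0.4, 5.5, -8.2]
opening: 0.0296
clock 4.85 tcp station mm [-123.6 -104.2  120.1] ori [-8.991e+01  5.000e-02  1.069e+01] tool y in st [-0.001  0.002 -1.   ] tool z in st [0.    1.    0.002]
shift tool cm [-11.14   0.12  -0.08] F [ 0.4  5.5 -8.2] F st [ 1.5  5.4 -8.2] open 0.0296
```

The wrist reads about 8 N pulling down with the tool 11.6 mm up, so the pin is raised. Now I slide the cover.

```bash
python3 -m pendant '[[[-0.3,0,-0.05,0,0,0,0],[-0.7,0,0,0,0,0,0],[-1,0,0,0,0,0,0],[-1,0,0,0,0,0,0],[-1,0,0,0,0,0,0]]]'
python3 go.py '(-235,-105,119)'
```

```text
clock: 5.27
tool_pos: [0.5351, -0.2153, 0.1196]
orientation: [-89.9, 0.1, 10.7]
force: [-0.0, 9.3, -7.2]
opening: 0.029
clock 5.2667 tcp station mm [-164.1 -104.   119.6] ori [-8.985e+01  8.000e-02  1.068e+01] tool y in st [-0.001  0.003 -1.   ] tool z in st [0.    1.    0.003]
shift tool cm [-7.09  0.07 -0.1 ] F [-0.   9.3 -7.2] F st [ 1.7  9.1 -7.2] open 0.029
```

```bash
python3 -m pendant '[[[-1,0,0.06,0,0,0,0],[-1,0,0.06,0,0,0,0],[-1,0,0,0,0,0,0],[-1,0,0,0,0,0,0],[-1,0,0,0,0,0,0],[-0.7,0,0,0,0,0,0],[-0.5,0,0,0,0,0,0],[0,0,0,0,0,0,0]]]'
python3 go.py '(-235,-105,119)'
```

```text
clock: 5.93
tool_pos: [0.4729, -0.2265, 0.12]
orientation: [-89.9, 0.1, 10.7]
force: [-2.8, 6.8, -7.5]
opening: 0.0291
clock 5.9333 tcp station mm [-227.3 -103.5  120. ] ori [-89.89   0.12  10.65] tool y in st [-0.002  0.002 -1.   ] tool z in st [0.001 1.    0.002]
shift tool cm [-0.77  0.11 -0.15] F [-2.8  6.8 -7.5] F st [-1.5  7.2 -7.5] open 0.0291
```

```bash
python3 -m pendant '[[[-0.4,0,0.05,0,0,0,0],[-0.3,0,0.05,0,0,0,0],[-0.2,0,0,0,0,0,0],[0,0,0,0,0,0,0]]]'
python3 go.py '(-235,-105,119)'
```

```text
clock: 6.27
tool_pos: [0.4671, -0.2275, 0.121]
orientation: [-90.0, -0.2, 10.7]
force: [4.0, 5.5, -7.9]
opening: 0.0293
clock 6.2667 tcp station mm [-233.2 -103.4  121. ] ori [-90.01  -0.15  10.7 ] tool y in st [ 0.003 -0.    -1.   ] tool z in st [-0.  1. -0.]
shift tool cm [-0.18  0.2  -0.16] F [ 4.   5.5 -7.9] F st [ 5.   4.6 -7.9] open 0.0293
```

```bash
python3 -m pendant '[[[-0.3,0,0,0,0,0,0],[0,0,0,0,0,0,0],[0,0,0,0,0,0,0]]]'
python3 go.py '(-235,-105,119)'
```

```text
clock: 6.52
tool_pos: [0.4669, -0.2276, 0.1217]
orientation: [-90.1, -0.4, 10.7]
force: [10.2, 8.7, -7.8]
opening: 0.0291
clock 6.5167 tcp station mm [-233.4 -103.4  121.7] ori [-90.06  -0.42  10.74] tool y in st [ 0.007 -0.001 -1.   ] tool z in st [-0.001  1.    -0.001]
shift tool cm [-0.16  0.27 -0.16] F [10.2  8.7 -7.8] F st [11.7  6.7 -7.8] open 0.0291
```

The x force climbs to 12 N with no further travel, so the cover is at its stop. I release it now.

```bash
python3 -m pendant '[[[0.3,0.5,0,0,0,0,0],[0,0.6,0,0,0,0,0],[0,0,0,0,0,0,0.6],[0,0,0,0,0,0,0.7],[0,0,0,0,0,0,0.7],[0,0,0,0,0,0,0.7],[0,0,0,0,0,0,0.7],[0,0,0,0,0,0,0.7],[0,-1,0,0,0,0,0.7],[0,-3,0,0,0,0,0.7],[0,-4,0,0,0,0,0.7],[0,-4,0,0,0,0,0.7]]]'
python3 go.py '(-235,-105,119)'
python3 - <<'E'
from plant import snapshot
import cv2
for n,(x,y) in (("top",(180,140)),("side",(130,150))):
    a=snapshot(n)["image"][y:y+200,x:x+260,::-1]; cv2.imwrite(f"pics/k2{n}.png",cv2.resize(a,None,fx=3,fy=3,interpolation=cv2.INTER_CUBIC))
E
```

```text
clock: 7.52
tool_pos: [0.4653, -0.2278, 0.2312]
orientation: [-90.0, 0.1, 10.7]
force: [0.9, -0.8, 0.0]
opening: 0.0613
clock 7.5167 tcp station mm [-235.  -103.4  231.2] ori [-89.98   0.12  10.71] tool y in st [-0.002  0.    -1.   ] tool z in st [-0.  1.  0.]
shift tool cm [ 0.02 11.22 -0.17] F [ 0.9 -0.8  0. ] F st [ 0.7 -0.9  0. ] open 0.0613
```

View pics/k2top.png

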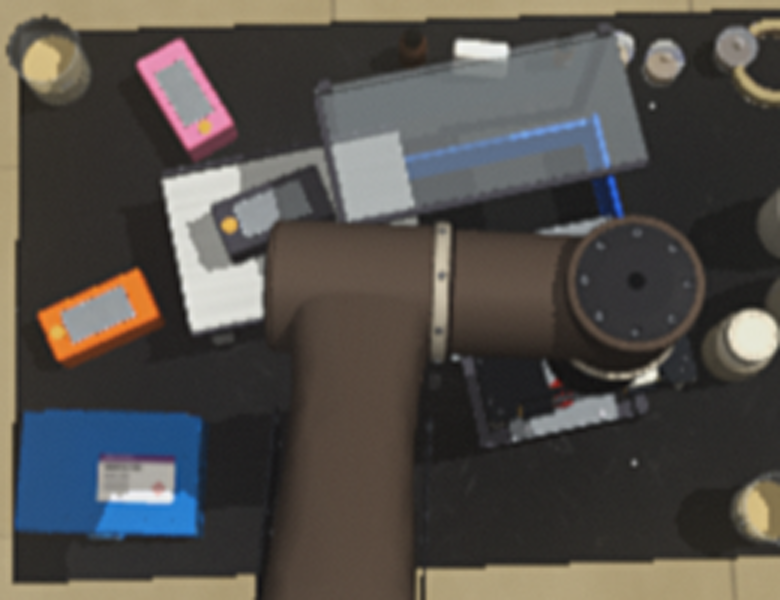

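View pics/k2side.png

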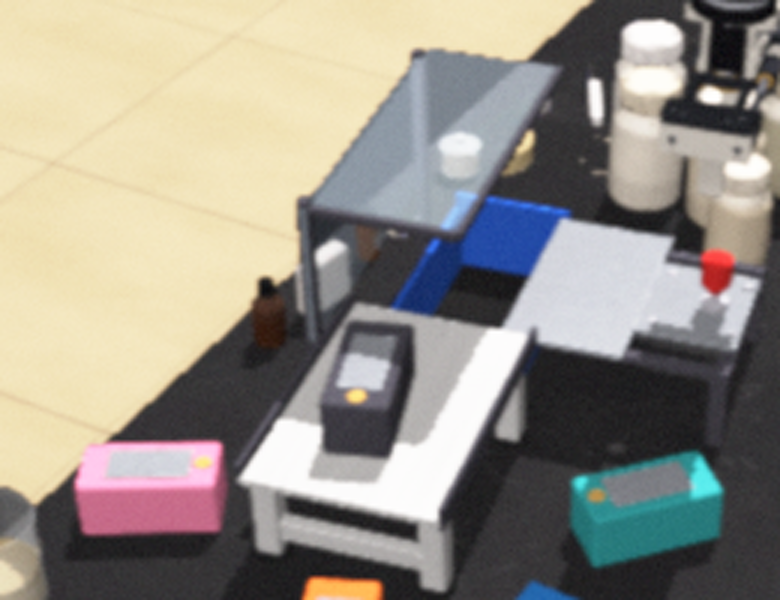

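In the side crop the cover lies on the runners with the knob at (717,270), and the bin is open with its blue inner walls showing. The weight is unmoved at about (370,385).

Next I move to the deck's far end, staying clear of the canopy.

```bash
python3 -m pendant '[[[1,-0.6,3.7,0,0,0,0.2],[1,-0.6,3.7,0,0,0,0.2],[1,-0.6,3.7,0,0,0,0.2],[1,-0.6,3.7,0,0,0,0.2],[1,-0.6,3.7,0,0,0,0.2],[1,-0.6,3.7,0,0,0,0.2],[1,-0.6,3.7,0,0,0,0.2],[1,-0.6,3.7,0,0,0,0.2],[1,-0.6,3.7,0,0,0,0.2],[1,-0.6,3.7,0,0,0,0.2],[0,0,0,0,0,0,0.2]]]'
python3 go.py '(4,270,200)'; python3 -c "
from plant import ctrl;print(ctrl.get_obs()['joint_pos'].round(1))"
```

```text
clock: 8.53
tool_pos: [0.4967, 0.1596, 0.2911]
orientation: [-89.9, -0.1, 10.9]
force: [1.2, -0.3, 0.3]
opening: 0.0177
clock 8.5333 tcp station mm [-132.3  271.5  291.1] ori [-89.95  -0.14  10.92] tool y in st [ 0.002  0.001 -1.   ] tool z in st [-0.004  1.     0.001]
shift tool cm [13.61  9.15 -0.21] F [ 1.2 -0.3  0.3] F st [ 1.1 -0.5  0.3] open 0.0177
[  39.4    3.7  -12.6    0.   -73.6 -118.5]
```

```bash
python3 -m pendant '[[[0,0,0,0,-7,0,0.2],[0,0,0,0,-7,0,0.2],[0,0,0,0,-7,0,0.2],[0,0,0,0,-7,0,0.2],[0,0,0,0,-7,0,0.2],[0,0,0,0,-7,0,0.2],[0,0,0,0,-7,0,0.2],[0,0,0,0,-7,0,0.2],[0,0,0,0,-7,0,0.2],[0,0,0,0,-7,0,0.2],[0,0,0,0,-7,0,0.2],[0,0,0,0,-7,0,0.2]]]'
python3 -m pendant '[[[0,0,0,0,-6,0,0.2],[0,0,0,0,0,7,0.2],[0,0,0,0,0,7,0.2],[0,0,0,0,0,7,0.2],[0,0,0,0,0,7,0.2],[0,0,0,0,0,7,0.2],[0,0,0,0,0,5,0.2],[0,0,0,0,0,0,0.2]]]'
python3 go.py '(4,245,200)'; python3 -c "
from plant import ctrl;print(ctrl.get_obs()['joint_pos'].round(1))"
```

```text
clock: 9.53
tool_pos: [0.4957, 0.1542, 0.2903]
orientation: [-90.0, -0.0, 95.1]
force: [0.6, -1.4, 0.0]
opening: 0.0178
clock: 10.2
tool_pos: [0.4952, 0.1554, 0.2878]
orientation: [-89.7, 40.6, 101.1]
force: [-0.0, -0.6, -0.9]
opening: 0.0173
clock 10.2 tcp station mm [-134.5  267.7  287.8] ori [-89.72  40.56 101.06] tool y in st [-0.001 -0.65  -0.76 ] tool z in st [-1.    -0.003  0.004]
shift tool cm [  3.92   8.14 -13.88] F [-0.  -0.6 -0.9] F st [-0.1 -0.6 -0.9] open 0.0173
[ 58.1  14.5 -21.7  26.1 -86.4 -56.6]
```

```bash
python3 -m pendant '[[[1,2,-3.5,0,0,0,0.2],[1,2,-3.5,0,0,0,0.2],[1,2,-3.5,0,0,0,0.2],[1,2,-3.4,0,0,0,0.2],[0,0,0,0,0,0,0.2],[0,0,0,0,0,0,0.2]]]'
python3 go.py '(4,243,119)'
python3 - <<'E'
from plant import snapshot
import cv2
for n,(x,y) in (("top",(180,140)),("side",(130,150))):
    a=snapshot(n)["image"][y:y+200,x:x+260,::-1]; cv2.imwrite(f"pics/k3{n}.png",cv2.resize(a,None,fx=3,fy=3,interpolation=cv2.INTER_CUBIC))
E
```

```text
clock: 10.7
tool_pos: [0.6369, 0.1583, 0.2006]
orientation: [-89.8, 40.1, 100.7]
force: [-0.2, 0.7, 0.8]
opening: 0.0173
clock 10.7 tcp station mm [  5.2 244.2 200.6] ori [-89.78  40.07 100.67] tool y in st [-0.004 -0.644 -0.765] tool z in st [-1.     0.003  0.003]
shift tool cm [5.16 6.32 0.1 ] F [-0.2  0.7  0.8] F st [-0.   0.7  0.8] open 0.0173
```

View pics/k3top.png

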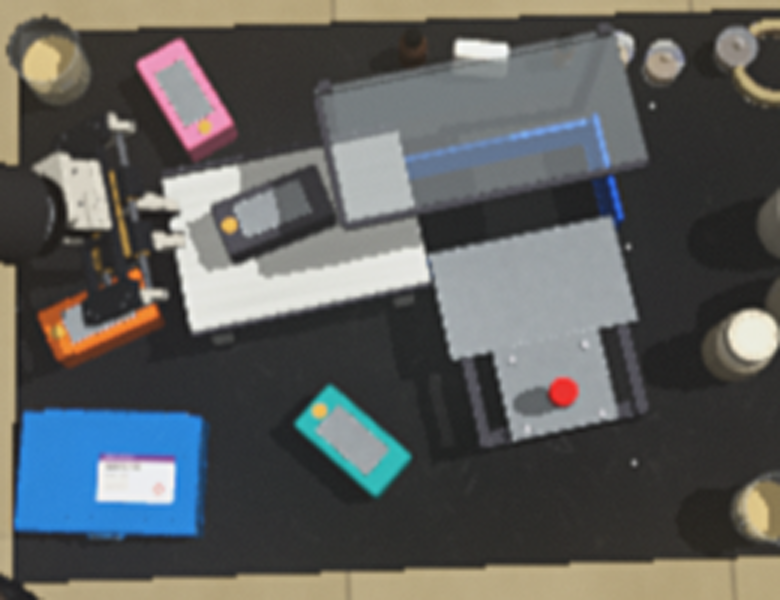

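View pics/k3side.png

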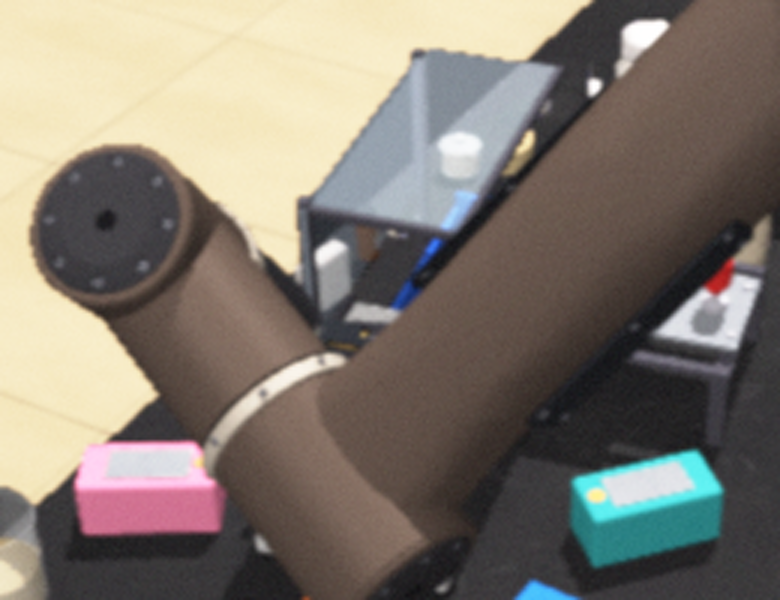

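```bash
python3 -m pendant '[[[1.3,1.6,0,0,0,0,0.2],[1.3,1.6,0,0,0,0,0.2],[1.3,1.6,0,0,0,0,0.2],[1.2,1.5,0.1,0,0,0,0.2],[0,0,0,0,0,0,0.2],[0,0,0,0,0,0,0.2]]]'
python3 go.py '(4,220,119)'
python3 -m pendant '[[[-0.6,0.5,0,0,0,0,0.2],[-0.6,0.5,0,0,0,0,0.2],[-0.3,0.25,0,0,0,0,0.2],[0,0,0,0,0,0,0.2]]]'
python3 go.py '(4,220,119)'
```

```text
clock: 11.3
tool_pos: [0.6352, 0.1586, 0.1231]
orientation: [-90.1, 40.0, 100.7]
force: [0.6, -0.1, 0.8]
opening: 0.0177
clock 11.3 tcp station mm [  3.6 244.8 123.1] ori [-90.06  39.97 100.72] tool y in st [ 0.001 -0.642 -0.766] tool z in st [-1.    -0.001 -0.001]
shift tool cm [-1.64  1.91 -0.04] F [ 0.6 -0.1  0.8] F st [ 0.6 -0.2  0.8] open 0.0177
clock: 11.63
tool_pos: [0.6392, 0.1379, 0.1227]
orientation: [-90.1, 40.0, 100.6]
force: [0.0, -0.1, 0.2]
opening: 0.0174
clock 11.6333 tcp station mm [  3.7 223.7 122.7] ori [-90.09  39.95 100.58] tool y in st [ 0.    -0.642 -0.767] tool z in st [-1.     0.001 -0.001]
shift tool cm [-0.04  0.52 -0.03] F [ 0.  -0.1  0.2] F st [ 0.  -0.1  0.2] open 0.0174
```

Now slow steps until contact.

```bash
python3 -m pendant '[[[-0.08,0.37,0,0,0,0,0.2],[-0.23,0.19,0,0,0,0,0.2],[-0.23,0.19,0,0,0,0,0.2],[0,0,0,0,0,0,0.2]]]'
python3 go.py '(4,200,119)'
python3 -m pendant '[[[-0.23,0.19,0,0,0,0,0.2],[-0.23,0.19,0,0,0,0,0.2],[-0.23,0.19,0,0,0,0,0.2],[0,0,0,0,0,0,0.2]]]'
python3 go.py '(4,200,119)'
```

```text
clock: 11.97
tool_pos: [0.6411, 0.1306, 0.1193]
orientation: [-90.1, 39.9, 100.7]
force: [0.2, 1.9, -0.1]
opening: 0.0172
clock 11.9667 tcp station mm [  4.2 216.2 119.3] ori [-90.05  39.95 100.71] tool y in st [ 0.001 -0.642 -0.767] tool z in st [-1.    -0.001 -0.001]
shift tool cm [-1.22  1.06  0.02] F [ 0.2  1.9 -0.1] F st [ 0.6  1.9 -0.1] open 0.0172
clock: 12.3
tool_pos: [0.6429, 0.1224, 0.1193]
orientation: [-90.1, 39.9, 100.7]
force: [1.2, 4.0, -1.6]
opening: 0.0177
clock 12.3 tcp station mm [  4.5 207.8 119.3] ori [-90.08  39.93 100.74] tool y in st [ 0.002 -0.642 -0.767] tool z in st [-1.    -0.002 -0.001]
shift tool cm [-0.57  0.52  0.05] F [ 1.2  4.  -1.6] F st [ 1.9  3.7 -1.6] open 0.0177
```

Contact at 4 N and the weight is sliding. I push 3 cm, easing to -x, and then look.

```bash
python3 -m pendant '[[[-0.23,0.19,0,0,0,0,0.2],[-0.23,0.19,0,0,0,0,0.2],[-0.23,0.19,0.02,0,0,0,0.2],[-0.23,0.19,0.03,0,0,0,0.2],[-0.23,0.19,0.03,0,0,0,0.2],[-0.23,0.19,0.03,0,0,0,0.2],[-0.23,0.19,0.03,0,0,0,0.2],[-0.23,0.19,0.03,0,0,0,0.2],[-0.23,0.19,0.03,0,0,0,0.2],[0,0,0,0,0,0,0.2]]]'
python3 go.py '(4,180,119)'
python3 - <<'E'
from plant import snapshot
from h import *
st=np.load("st.npy")
s=snapshot("top");im=cv2.resize(s["image"][:,:,::-1],None,fx=4,fy=4,interpolation=cv2.INTER_CUBIC)
for c in(0,11):
  q=np.round(proj(s,st2w(st,boxpts(c,120,0)[4:]))*4+1.5).astype(int);cv2.polylines(im,[q.reshape(-1,1,2)],True,(0,0,255) if c else (0,255,0),1)
q=np.round(proj(s,st2w(st,[(-90,0,100),(90,0,100),(90,260,100),(-90,260,100)]))*4+1.5).astype(int);cv2.polylines(im,[q.reshape(-1,1,2)],True,(255,0,255),1)
cv2.imwrite("pics/p1.png",im[600:1160,780:1560])
E
```

```text
clock: 13.13
tool_pos: [0.6457, 0.0952, 0.1195]
orientation: [-90.0, 40.0, 100.7]
force: [-0.2, 4.1, -1.0]
opening: 0.0177
clock 13.1333 tcp station mm [  2.1 180.5 119.5] ori [-90.04  39.96 100.73] tool y in st [ 0.001 -0.642 -0.766] tool z in st [-1.    -0.001 -0.001]
shift tool cm [-0.01  0.07 -0.19] F [-0.2  4.1 -1. ] F st [ 0.6  4.  -1. ] open 0.0177
```

View pics/p1.png

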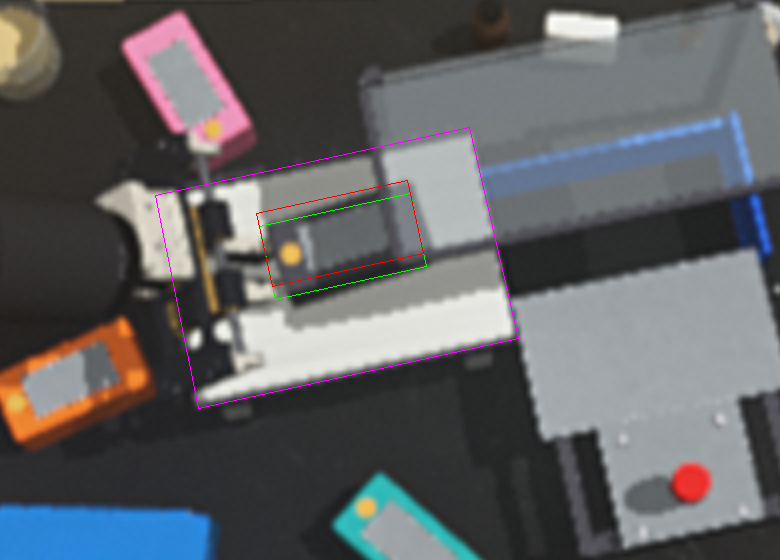

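The weight is now straight: its top face lies between the x=0 and x=11 overlay boxes, so x is about 4, and the rear is near y=175. I keep pushing with a slight drift.

```bash
python3 -m pendant '[[[-0.28,0.23,0.03,0,0,0,0.2],[-0.28,0.23,0.03,0,0,0,0.2],[-0.28,0.23,0.03,0,0,0,0.2],[-0.28,0.23,0.03,0,0,0,0.2],[-0.28,0.23,0.03,0,0,0,0.2],[-0.28,0.23,0.03,0,0,0,0.2],[-0.28,0.23,0.03,0,0,0,0.2],[-0.28,0.23,0.03,0,0,0,0.2],[-0.28,0.23,0.03,0,0,0,0.2],[-0.28,0.23,0.03,0,0,0,0.2],[-0.28,0.23,0.03,0,0,0,0.2],[0,0,0,0,0,0,0.2]]]'
python3 go.py '(-8,100,119)'
python3 -m pendant '[[[-0.28,0.23,0.03,0,0,0,0.2],[-0.28,0.23,0.03,0,0,0,0.2],[-0.28,0.23,0.03,0,0,0,0.2],[-0.28,0.23,0.03,0,0,0,0.2],[-0.28,0.23,0.03,0,0,0,0.2],[-0.28,0.23,0.03,0,0,0,0.2],[-0.28,0.23,0.03,0,0,0,0.2],[-0.28,0.23,0.03,0,0,0,0.2],[0,0,0,0,0,0,0.2]]]'
python3 go.py '(-8,57,119)'
cat > look.py <<'E'
import sys
from plant import snapshot
from h import *
st=np.load("st.npy");s=snapshot("top");im=cv2.resize(s["image"][:,:,::-1],None,fx=4,fy=4,interpolation=cv2.INTER_CUBIC)
def L(P,c):
  q=np.round(proj(s,st2w(st,P))*4+1.5).astype(int);cv2.polylines(im,[q.reshape(-1,1,2)],True,c,1)
if len(sys.argv)>2: L(boxpts(*eval(sys.argv[2]))[4:],(0,255,0))
L([(-90,0,100),(90,0,100),(90,260,100),(-90,260,100)],(255,0,255)); L([(-55,2,84),(55,2,84),(55,-212,84),(-55,-212,84)],(0,255,255))
cv2.imwrite(f"pics/{sys.argv[1]}.png",im[600:1160,860:1640])
E
python3 look.py p2 '(-2,55+60,0)'
```

```text
clock: 14.18
tool_pos: [0.6494, 0.0547, 0.1198]
orientation: [-90.0, 40.0, 100.7]
force: [-0.6, 2.8, -1.4]
opening: 0.0177
clock 14.1833 tcp station mm [ -1.7 140.1 119.8] ori [-89.98  40.   100.71] tool y in st [-0.    -0.643 -0.766] tool z in st [-1. -0.  0.]
shift tool cm [-3.02  2.64  0.63] F [-0.6  2.8 -1.4] F st [-0.1  2.8 -1.4] open 0.0177
clock: 14.93
tool_pos: [0.6524, 0.0258, 0.1201]
orientation: [-90.0, 40.0, 100.7]
force: [-0.2, 3.6, -1.3]
opening: 0.0178
clock 14.9333 tcp station mm [ -4.1 111.1 120.1] ori [-89.97  40.01 100.71] tool y in st [-0.    -0.643 -0.766] tool z in st [-1.  0.  0.]
shift tool cm [-4.07  3.56  0.39] F [-0.2  3.6 -1.3] F st [ 0.5  3.5 -1.3] open 0.0178
```

View pics/p2.png

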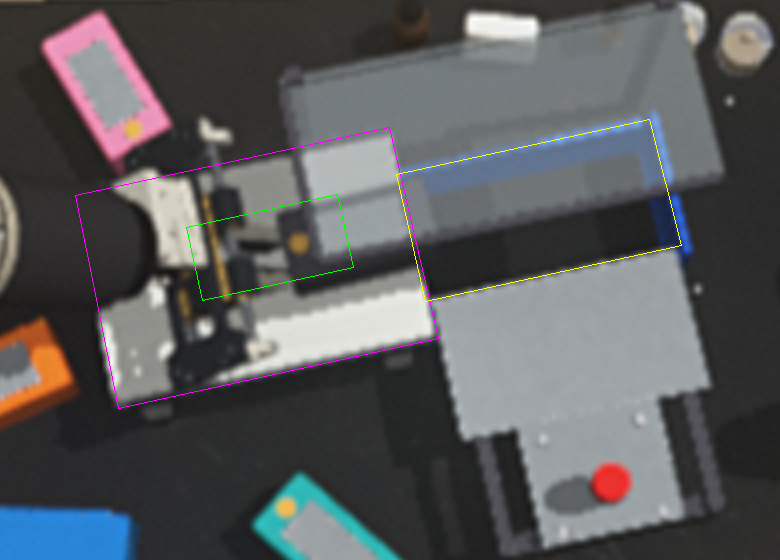

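The weight is straight and roughly centred on the bin opening (plug at 300,243, bin outline in yellow). I push the last stretch slowly.

```bash
python3 -m pendant '[[[-0.28,0.23,0.04,0,0,0,0.2],[-0.28,0.23,0.04,0,0,0,0.2],[-0.28,0.23,0.04,0,0,0,0.2],[-0.28,0.23,0.04,0,0,0,0.2],[-0.28,0.23,0.04,0,0,0,0.2],[-0.28,0.23,0.04,0,0,0,0.2],[-0.28,0.23,0.04,0,0,0,0.2],[-0.28,0.23,0.04,0,0,0,0.2],[0,0,0,0,0,0,0.2]]]'
python3 go.py '(-8,57,119)'
python3 -m pendant '[[[-0.2,0.17,0.03,0,0,0,0.2],[-0.2,0.17,0.03,0,0,0,0.2],[-0.2,0.17,0,0,0,0,0.2],[-0.2,0.17,0,0,0,0,0.2],[0,0,0,0,0,0,0.2]]]'
python3 go.py '(-8,57,119)'
```

```text
clock: 15.73
tool_pos: [0.6547, -0.0033, 0.1205]
orientation: [-90.0, 40.0, 100.7]
force: [0.5, 2.4, -0.9]
opening: 0.0177
clock 15.7333 tcp station mm [ -7.3  82.1 120.5] ori [-89.98  40.   100.71] tool y in st [-0.    -0.643 -0.766] tool z in st [-1. -0.  0.]
shift tool cm [-1.83  1.73  0.07] F [ 0.5  2.4 -0.9] F st [ 0.9  2.3 -0.9] open 0.0177
clock: 16.15
tool_pos: [0.6566, -0.0133, 0.1211]
orientation: [-90.1, 40.0, 100.7]
force: [0.5, 4.7, 0.0]
opening: 0.0175
clock 16.15 tcp station mm [ -7.3  72.  121.1] ori [-90.06  40.02 100.69] tool y in st [ 0.001 -0.643 -0.766] tool z in st [-1.    -0.001 -0.001]
shift tool cm [-1.01  1.12  0.08] F [0.5 4.7 0. ] F st [1.3 4.5 0. ] open 0.0175
```

```bash
python3 -m pendant '[[[-0.2,0.18,0,0,0,0,0.2],[-0.2,0.18,0,0,0,0,0.2],[-0.2,0.18,0,0,0,0,0.2],[0,0,0,0,0,0,0.2]]]'
python3 go.py '(-8,57,119)'
python3 -m pendant '[[[-0.2,0.18,0,0,0,0,0.2],[-0.2,0.18,0,0,0,0,0.2],[0,0,0,0,0,0,0.2],[0,0,0,0,0,0,0.2]]]'
python3 go.py '(-8,57,119)'
python3 look.py p3
```

```text
clock: 16.48
tool_pos: [0.6577, -0.0217, 0.1209]
orientation: [-90.0, 40.1, 100.7]
force: [-0.1, -0.1, -0.1]
opening: 0.0175
clock 16.4833 tcp station mm [ -7.7  63.4 120.9] ori [-90.01  40.05 100.68] tool y in st [ 0.    -0.643 -0.765] tool z in st [-1.  0. -0.]
shift tool cm [-0.37  0.56  0.03] F [-0.1 -0.1 -0.1] F st [-0.2 -0.1 -0.1] open 0.0175
clock: 16.82
tool_pos: [0.6583, -0.0274, 0.12]
orientation: [-89.9, 40.0, 100.7]
force: [0.6, 0.4, -0.5]
opening: 0.0177
clock 16.8167 tcp station mm [ -8.2  57.7 120. ] ori [-89.94  40.03 100.69] tool y in st [-0.001 -0.643 -0.766] tool z in st [-1.     0.001  0.001]
shift tool cm [ 0.01  0.12 -0.02] F [ 0.6  0.4 -0.5] F st [ 0.6  0.2 -0.5] open 0.0177
```

View pics/p3.png

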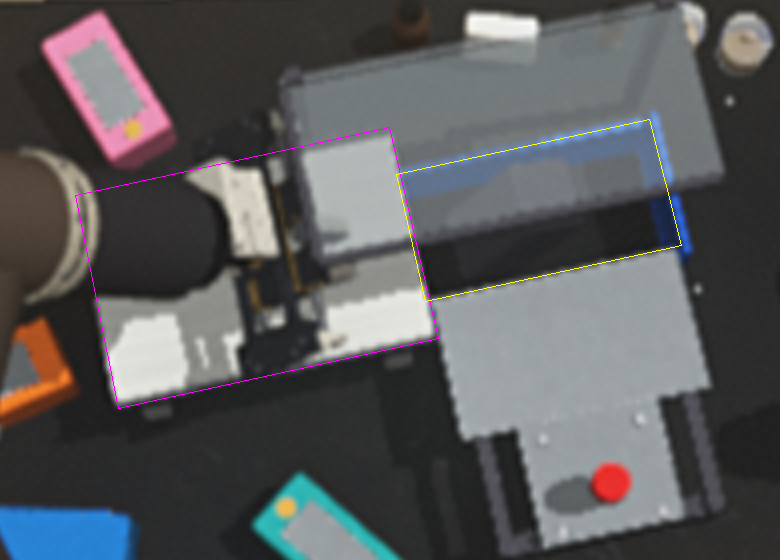

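The force is gone and the weight has left the deck. I retract straight back along the deck, then up, and check.

```bash
python3 -m pendant '[[[1.5,-1.3,0,0,0,0,0.2],[2.3,-1.9,0,0,0,0,0.2],[2.3,-1.9,0,0,0,0,0.2],[2.3,-1.9,0,0,0,0,0.2],[2.3,-1.9,0,0,0,0,0.2],[2.3,-1.9,0,0,0,0,0.2],[2.3,-1.9,0,0,0,0,0.2],[0,-3,0,0,0,0,0.2],[0,-3,0,0,0,0,0.2],[0,-3,0,0,0,0,0.2],[0,0,0,0,0,0,0.2]]]'
python3 go.py '(-8,57,119)'; python3 look.py p4
python3 - <<'E'
from plant import snapshot,silhouettes
import cv2
s=snapshot("side");cv2.imwrite("pics/p4s.png",s["image"][:,:,::-1])
t=snapshot("top");cv2.imwrite("pics/p4t.png",t["image"][:,:,::-1])
for p in(s,t):
  for n in("weight","case","glass_beaker","jar"): print(n,[(d["bbox"],round(d["confidence"],2)) for d in silhouettes(p,n)])
a=s["image"][150:350,230:430,::-1];cv2.imwrite("pics/p4c.png",cv2.resize(a,None,fx=3,fy=3,interpolation=cv2.INTER_CUBIC))
E
```

```text
clock: 17.78
tool_pos: [0.6125, 0.2304, 0.1923]
orientation: [-90.5, 39.8, 100.6]
force: [0.7, -0.3, 0.7]
opening: 0.0177
clock 17.7833 tcp station mm [ -5.4 319.6 192.3] ori [-90.46  39.82 100.65] tool y in st [ 0.008 -0.64  -0.768] tool z in st [-1.    -0.004 -0.006]
shift tool cm [-15.48  22.44   0.42] F [ 0.7 -0.3  0.7] F st [ 0.6 -0.4  0.7] open 0.0177
weight [([155.4, 298.5, 29.6, 30.7], 0.77), ([325.9, 297.6, 47.2, 42.8], 0.58), ([279.5, 227.1, 22.3, 22.1], 0.56)]
case [([264.1, 346.6, 90.5, 94.8], 0.68)]
glass_beaker [([419.3, 218.6, 27.5, 37.6], 0.77)]
jar []
weight [([343.5, 199.4, 37.8, 16.9], 0.89), ([279.4, 270.2, 35.6, 34.9], 0.78), ([197.9, 229.2, 42.5, 33.4], 0.74), ([227.5, 155.1, 33.0, 38.4], 0.72)]
case [([185.2, 277.9, 63.5, 43.3], 0.81)]
glass_beaker [([424.2, 298.3, 26.6, 23.2], 0.71), ([230.3, 144.6, 168.1, 144.1], 0.32)]
jar [([415.1, 244.2, 22.4, 23.7], 0.63), ([231.3, 145.9, 166.4, 147.5], 0.61)]
```

View pics/p4.png

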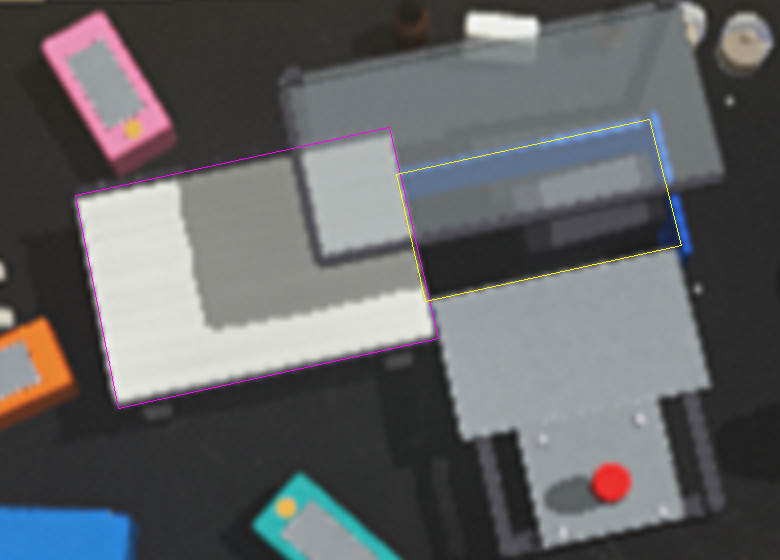

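View pics/p4s.png

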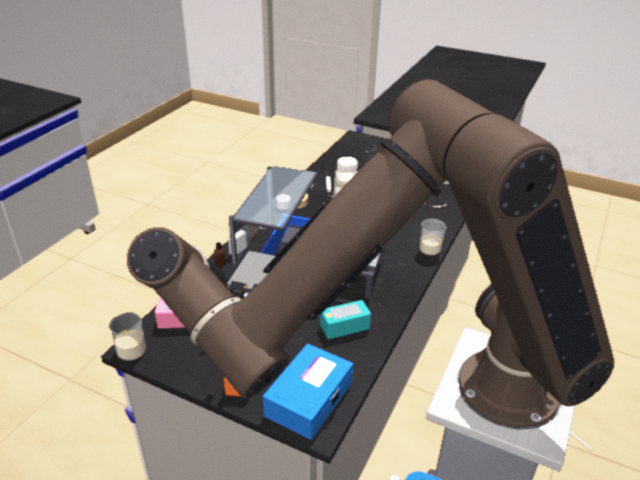

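View pics/p4t.png

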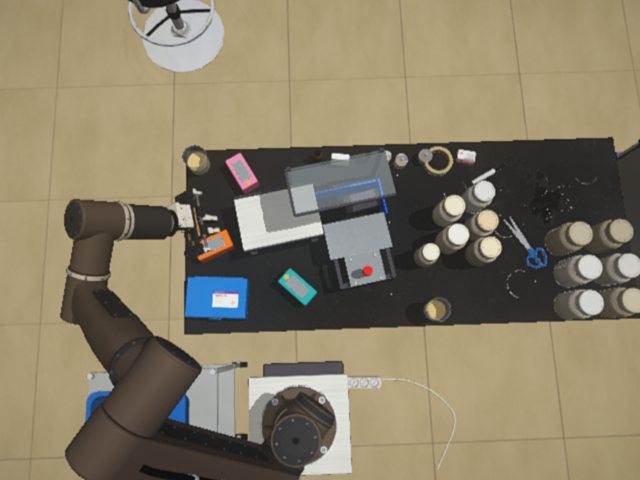

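Run:
```python
import cv2,numpy as np
from h import *
a=cv2.imread("pics/p4t.png")[160:225,300:400]; a=cv2.resize(a,None,fx=7,fy=7,interpolation=cv2.INTER_CUBIC)
a=(255*(a/255.)**0.5).astype(np.uint8); cv2.imwrite("pics/p5.png",a)
```

```text
(no output)
```

View pics/p5.png

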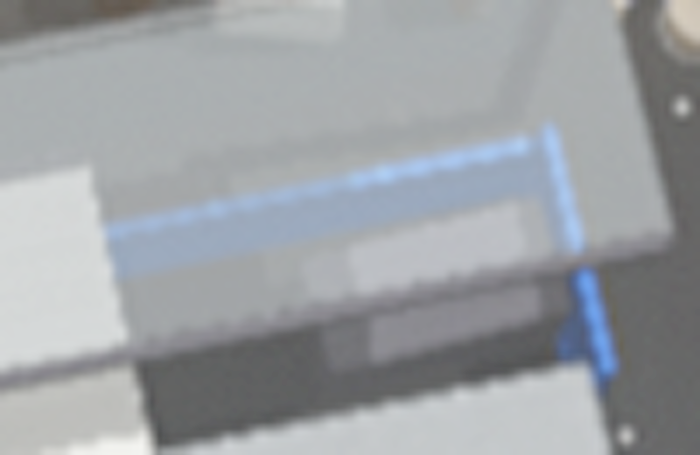

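```bash
python3 -m pendant '[[[0,-3,0,0,0,0,0.2],[0,-3,0,0,0,0,0.2],[3,0,0,0,0,0,0.2],[0,-3,0,0,0,0,0.2],[0,-3,0,0,0,0,0.2],[0,-3,0,0,0,0,0.2],[0,0,0,0,0,0,0.2],[0,0,0,0,0,0,0.2]]]'
python3 - <<'E'
from plant import snapshot
import cv2,numpy as np
a=snapshot("side")["image"][160:290,220:400,::-1]; a=cv2.resize(a,None,fx=4,fy=4,interpolation=cv2.INTER_CUBIC)
a=(255*(a/255.)**0.6).astype(np.uint8); cv2.imwrite("pics/p6.png",a)
E
```

```text
clock: 19.0
tool_pos: [0.5889, 0.3442, 0.2843]
orientation: [-90.1, 39.9, 100.7]
force: [0.1, -0.4, -0.4]
opening: 0.0174
```

View pics/p6.png

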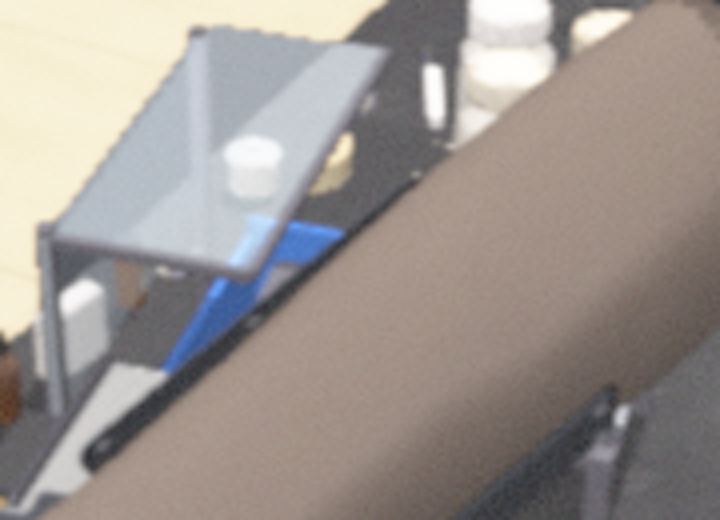

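The arm hides most of the bin in this view. The part that shows, and the top view, put the weight inside the bin near the end wall. The wrist force is about 0, so nothing is being touched. I hand the job in.

```bash
python3 -c "
from plant import ctrl;print(ctrl.close_job(),ctrl.get_obs()['clock'])"
```

```text
the job is handed in; nothing more can be done
the job is handed in; nothing more can be done
```

The weight is in the blue bin, and the job was handed in at about 19 s of the 61 s allowed.

**What I did**
- I gripped the red knob and raised it about 12 mm. Holding it up, I slid the cover about 110 mm to its stop, where the force rose to 12 N with no more travel. I then lowered the knob and let it go.
- I leaned the tool 40° and pushed the weight with both fingertips. This straightened it from about 12° of yaw, with wrist forces under about 5 N, and I pushed until it tipped over the lip. Then I drew the arm back.

**Last checks**
- **Weight:** the top view shows an empty deck and the weight inside the bin outline near its end wall, apparently lying flat. The side view of the bin was mostly hidden by the arm, so how it lies rests on the top view alone.
- **Cover:** it was still open, with the knob at the far end of its travel.
- **Bystanders:** the network found the case and beaker within a couple of pixels of where they started. The jar was found unmoved in the top view but not in the last side view, where the arm covers it.
- **Arm:** the wrist force was about 0 N, with the gripper clear of everything.

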